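# Load a meter cover in the inclined cradle and shut the keeper bar

### The arm

A 6-joint arm with a two-finger parallel gripper is mounted at the origin on the work surface. World frame = base frame: x ahead of the robot, y to its left, z up, the work surface at z = 0. Lengths are in m, angles in rad, forces in N, time in s.
With the tool pointing down it reaches from about 0.425 to 0.925 m from the base axis. Payload 12.5 kg.
Tool frame: the origin (TCP) lies midway between the tips of the shut fingers; the grasp point (between the pads) lies 19 mm behind it; y points along the fingers, z is the direction in which the jaws open and shut, and the axes are right-handed (so a half turn about y gives the same grasp; the last joint's range is limited). The gripper opens to 85 mm and grips with 20 to 120 N. Pads are 22 mm wide; open, the fingers measure 114 mm over their backs; the gripper's body (76 mm by 85 mm) begins 54 mm behind the grasp point. The pads swing forward as they close: fully open they stand 13 mm farther back than shut.
Start: joints at [-1.365, 0.491, 1.559, -0, 1.092, -0.106], TCP at [0.192, -0.595, 0.231] pointing down, gripper open.
Joint ranges: [-3.1, 3.1], [-0.84, 2.19], [0.05, 2.79], [-1.13, 4.28], [0.06, 2.93], [-2.69, 2.69]. Speed limits (rad/s): [2.22, 2.22, 2.79, 3.14, 3.14, 3.14].

### API

Orientations are given as a unit quaternion [x, y, z, w].
In Python, from bench import robot gives the robot as it stands.
- The arm moves only by the tool drive_tool, never from a script. Its argument "increments" is a list of rows, each a list of 2 entries, a list of its own where there are three numbers: the shift along the world's x, y, z in m, then the turn, a rotation vector about the world's x, y, z in degrees. A call has 1 to 8 rows; each row is the pose to reach, as a shift and turn from the pose commanded when the call began; what a row does not reach only later rows make up. A row lasts 1/12 s, in which the tool goes at most 41.7 mm and 7.16 degrees, less where a joint would pass 70% of its speed; a pose out of reach is approached as far as the arm can. A call with a gripper value outside its range is refused whole. "jaw" is the closure in counts, from 0 (fully open) to 255 (shut), set as the call begins (left out, the last holds). The fingers move at their own pace and stop on an object; the grip force is fixed at half the most. Time passes only in rows, so rows that repeat a pose let the fingers close. It gives the time, the measured TCP pose, the force and the opening at its end, in the units of the state.
- robot.state(): the state, without advancing time (a new reading comes with each control period).
- robot.get_image(name): name is "scene" or "top" or "wrist"; returns (picture, depth): 420x560x3 uint8, red, green, blue; 420x560 float32, m along the optical axis (not along the pixel's ray), 0 where there is no reading.
- robot.get_calibration(name): a dict with "camera_matrix" (3x3 intrinsics, pixels), "k1" (the pictures are not rectified: a ray, as slopes to the right and down, at radius r is drawn at 1 + k1 r^2 times it, then the intrinsics apply), "world_from_camera" (4x4, takes a point from camera to world coordinates); the wrist camera has in their place "mount" (4x4, takes a point from camera to tool coordinates, whose origin is the TCP and whose axes are the tool frame's). Camera axes: x right, y down, z forward; pixel columns grow to the right and rows downward; lengths in m; the calibration is good to about 2 mm. A picture is of the moment at which its call begins: read the wrist's pose just before it. get_calibration takes no time and is no camera call.
- robot.sign_off(): hands the job in, once; it reports no verdict.
The state is a dict: "t": time; "qpos": joint angles; "dq": joint speeds; "joint_torque": joint torques, N m; "ee_pos": TCP position; "orientation": TCP orientation; "wrist_force": force on the tool from outside, world axes, zero at the start; "wrist_torque": the same for the moment, N m; "grip_width": finger opening in m.
Only numpy, scipy, OpenCV 4.12 (cv2) and the standard library are available. Lean on these libraries where they do the work, as an engineer would, in place of code of your own. Each camera call takes 0.05 s, during which the arm holds its last target. There are 200 camera calls.

### The job

Get the loose grey meter cover ready for work: set it down (without dropping it) flat in the inclined cradle, boss outwards, slid down against both stop pins. Then swing the keeper bar shut across it until it clicks fully home in the red catch, and let go, leaving the other things on the bench where they are.

Things in the scene. Friction and masses are not known exactly. Their poses are not given: they have to be found in the camera images.
- cover: The loose part: warm-grey die-cast round meter cover, 0.18 to 0.33 kg. Flange disc 104 mm diameter, 10 mm thick; on it a hub step 48 mm diameter, up to 16 mm above the flat underside; in the middle a boss. It lies on the bench flat side down, boss up. Origin: centre of the underside; z points out through the boss.
- boss_top (a point): Middle of the top of the cover's boss, the place to grip it: round, 30 mm diameter, from 16 to 44 mm above the underside. Axes as the cover's.
- nest: Tilted aluminium plate of the cradle, 155 mm along the slope, 190 mm wide, on a fixed green stand, placed and turned anew each time. It leans 35 degrees, its face looking to the robot's right and away from it, so the tool must lean with it. Origin: where the centre of the cover's underside lies when home. Axes: x straight up the slope, y left when looking up the slope, z out of the plate.
- stop_pins (a point): Midway between the tops of two steel stop pins near the plate's lower edge, 10 mm diameter, 14 mm high, at nest x = -47 mm, y = +33 and -33 mm. The cover's rim rests on both when home. Cover more than about 7 mm too far up the slope: the bar meets its hub and cannot shut.
- keeper (a joint): Angle of the steel keeper bar (rad) about the nest's z: 0 shut against its stop, positive open, 1.5 at most. Shut, it points along the nest's -y at nest x = 40 mm; opening swings its free end up the slope. A stiff pivot holds it where it is left (1 to 2.5 N at the knob to move it). Bar 18 mm wide, 14 to 20 mm above the plate: it passes over the cover's flange.
- keeper_pivot (a point): On the pivot axis of the keeper bar, 17 mm above the plate, at nest x = 40, y = 72 mm; the post and screw reach 25 mm above the plate. Axes turn with the bar: -y points along the bar to its knob, z out of the plate.
- keeper_knob (a point): Grip point on the black knob near the bar's free end: round, 22 mm diameter, axis along the nest's z, from 24 to 68 mm above the plate. This point is on that axis, 54 mm above the plate and 180 mm from the pivot axis; gripped there along z, the fingertips clear the catch. Axes turn with the bar: -y points from the pivot to the knob.
- catch (a point): Where the bar's round tail (10 mm thick) lies when shut in the red catch, at nest x = 40, y = -70, z = 17 mm. The catch is 18 mm wide in y, nest x 26 to 64 mm, 32 mm high, mouth opening up the slope. A sprung ball in it resists from about 0.10 rad (8 N at the knob at most, pivot included); past about 0.05 rad it snaps behind the tail and holds the bar at its stop.
- cap: Bystander: loose black plastic cap, 44 mm diameter, 18 mm high. Origin: centre of the underside.
- mallet: Bystander: rubber mallet lying down, 300 mm long, head 60 mm diameter. Origin on the bench, mid-length; x along the handle to the head.
- driver_red: Bystander: red-handled screwdriver, 210 mm, lying; origin mid-length on the bench, x towards its tip.
- driver_red2: Bystander: red-handled screwdriver, 190 mm, lying; origin mid-length on the bench, x towards its tip.
- driver_orange: Bystander: orange-handled screwdriver, 170 mm, lying; origin mid-length on the bench, x towards its tip.
- twin_pipe: Bystander: grey casting with two upright pipe stubs, 75 x 100 mm, 96 mm high; origin: centre of the underside.
- tray: Bystander: cream divided parts tray with screws, 160 x 220 x 40 mm; origin: centre of the underside.
Things that resemble listed ones, but are neither listed nor needed, are in the scene too. Leave any blue look-alike of the cover alone.

How it is judged:
On the way:
1. the cover lies home in the cradle, flat and against both stop pins, let go, with the keeper bar still open (distance between cover and nest below 0.006 m and angle between the z axis of cover and the z axis of nest, either way round below 0.08 rad and contact force between the fingers and cover below 0.3 N and value of joint keeper above 0.3 rad), for 0.2 s.
At the end, for the whole second after the job is handed in: the keeper bar is shut in its catch (within 0.025 rad of its stop), and the cover still lies home under it at rest: its underside centre within 6 mm of the nest's origin, flat on the plate within 0.08 rad (value of joint keeper below 0.025 rad and distance between cover and nest below 0.006 m and angle between the z axis of cover and the z axis of nest, either way round below 0.08 rad and linear speed of cover below 0.02 m/s); the robot touches nothing.
It fails at once if the cover is dropped or thrown (moving faster than 0.7 m/s with no finger on it, a fall of about 25 mm) (contact force between the fingers and cover below 0.01 N and linear speed of cover above 0.7 m/s).
It fails at once if another thing on the bench is pushed more than 40 mm from its place (distance of any of cap, mallet, driver_red, driver_red2, driver_orange, twin_pipe, tray from where it was at the start of the episode above 0.04 m).
It also fails if it takes over 64 s, if anything falls off the work surface, if the arm or the gripper's body presses on something with over 40 N, if the wrist force passes 120 N, or if a joint passes its speed limit or range.

## Working session

There is one attempt and no reset: what is moved stays moved. The work goes in short steps, Python scripts to look and compute and a tool call to move; the robot and the scene stay as the last step left them, time stands still between calls to the robot, and variables do not carry over. Pictures are saved under pics/ and viewed, about 8 in all and at most 12, crops included, and the job is handed in when it is done.

Besides the shell and the picture viewer there is one more tool, called after "Call:" in YAML: its name, and indented under it one key for each argument. drive_tool: Moves the arm, as the interface text tells. Its arguments: {"type":"object","properties":{"increments":{"type":"array"},"jaw":{"type":"number"}},"required":["increments"]}

```bash
mkdir -p pics; ls; cat > h.py <<'E'
import numpy as np, cv2
from bench import robot
from scipy.spatial.transform import Rotation as R
def cal(n):
    c=robot.get_calibration(n); K=np.array(c["camera_matrix"]);k1=c["k1"]
    if "world_from_camera" in c: T=np.array(c["world_from_camera"])
    else:
        s=robot.state();W=np.eye(4);W[:3,:3]=R.from_quat(s["orientation"]).as_matrix();W[:3,3]=s["ee_pos"];T=W@np.array(c["mount"])
    return K,k1,T
def slopes(K,k1,uv):
    uv=np.atleast_2d(np.asarray(uv,float))
    return cv2.undistortPoints(uv[:,None],K,np.array([k1,0,0,0.]))[:,0]
def ray(C,uv):
    K,k1,T=C; s=slopes(K,k1,uv); d=np.c_[s,np.ones(len(s))]@T[:3,:3].T
    return T[:3,3],d
def onz(C,uv,z):
    o,d=ray(C,uv); return o+d*((z-o[2])/d[:,2])[:,None]
def cloud(C,dep):
    h,w=dep.shape;v,u=np.mgrid[:h,:w];o,d=ray(C,np.c_[u.ravel(),v.ravel()])
    return (o+d*dep.ravel()[:,None]).reshape(h,w,3)
def proj(C,p):
    K,k1,T=C; q=(np.atleast_2d(p)-T[:3,3])@T[:3,:3]; s=q[:,:2]/q[:,2:]; s=s*(1+k1*(s**2).sum(1))[:,None]
    return s@K[:2,:2].T+K[:2,2]
def save(n,im,s=1):
    cv2.imwrite(f"pics/{n}.png",cv2.resize(im[:,:,::-1],None,fx=s,fy=s,interpolation=cv2.INTER_CUBIC))
E
python3 - <<'E'
from h import *
for n in("scene","top","wrist"):
    C=cal(n); im,d=robot.get_image(n); np.savez(f"pics/{n}0.npz",im=im,d=d,K=C[0],k1=C[1],T=C[2]); print(n,C[2].round(3).tolist(),C[0][0,0],C[1],(d>0).mean())
    save(n+"0",im)
a=[cv2.imread(f"pics/{n}0.png") for n in("scene","top")]
cv2.imwrite("pics/both.png",cv2.resize(np.vstack(a),None,fx=.71,fy=.71)) 
print(robot.state())
E
```

```text
pics
scene [[-0.731, 0.464, -0.501, 1.073], [0.683, 0.492, -0.54, 0.498], [-0.005, -0.737, -0.676, 0.85], [0.0, 0.0, 0.0, 1.0]] 401.56463184398507 -0.07626788616553433 0.996062925170068
top [[0.01, -0.983, 0.185, 0.257], [-1.0, -0.011, -0.004, -0.095], [0.006, -0.185, -0.983, 1.475], [0.0, 0.0, 0.0, 1.0]] 393.3897899636062 0.0026165895049620035 0.9959778911564626
wrist [[0.305, -0.92, -0.246, 0.252], [-0.952, -0.295, -0.079, -0.574], [0.0, 0.259, -0.966, 0.373], [0.0, 0.0, 0.0, 1.0]] 299.7637647664247 -0.054040176103222294 0.9920238095238095
{'t': 0.15, 'qpos': array([-1.36462199e+00,  4.91399757e-01,  1.55928385e+00, -5.09169089e-06,
        1.09167741e+00, -1.05591161e-01]), 'dq': array([ 0.00098102, -0.00502778, -0.00262578, -0.00031097, -0.00097958,
        0.00273792]), 'joint_torque': array([ 1.44567181e-03, -6.18707013e+01, -2.61690509e+01, -1.69769528e-04,
        3.18594459e-03,  2.79853060e-05]), 'ee_pos': array([ 0.19170797, -0.59471915,  0.23088406]), 'orientation': array([-0.10979595,  0.69880407, -0.69826161,  0.10976545]), 'wrist_force': array([0.25891161, 0.07240062, 0.59194711]), 'wrist_torque': array([0.0169412 , 0.0185067 , 0.01642639]), 'grip_width': 0.08523236738629945}
```

View pics/top0.png

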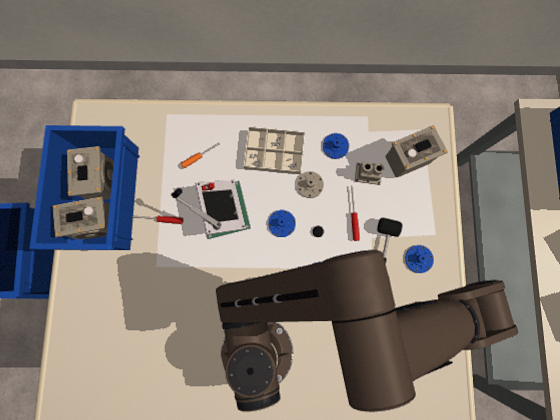

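View pics/scene0.png

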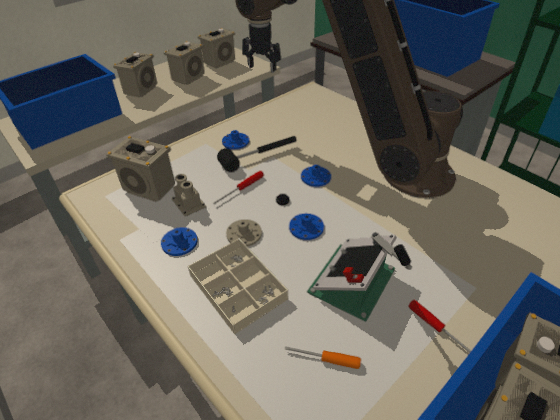

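The only warm-grey disc with a boss is at top (309,184) / scene (244,232). The blue discs at top (336,146), (281,223) and (419,258) are look-alikes. The cradle is at top (220,207). Next I'll measure both roughly and make the confirming crop.

```bash
python3 - <<'E'
from h import *
P=[];CL=[]
for n,box in(("top",(165,165,260,245)),("scene",(300,225,415,325))):
    z=np.load(f"pics/{n}0.npz");C=(z["K"],float(z["k1"]),z["T"]);X=cloud(C,z["d"]);u0,v0,u1,v1=box
    p=X[v0:v1,u0:u1].reshape(-1,3);c=z["im"][v0:v1,u0:u1].reshape(-1,3);m=p[:,2]>.012;P.append(p[m]);CL.append(c[m])
    hsv=cv2.cvtColor(z["im"],cv2.COLOR_RGB2HSV).astype(int)
    # cover boss top
    cu=(309,184) if n=="top" else (244,232)
    q=X[cu[1]-25:cu[1]+25,cu[0]-25:cu[0]+25].reshape(-1,3)
    b=q[(q[:,2]>.036)&(q[:,2]<.055)];f=q[(q[:,2]>.006)&(q[:,2]<.036)]
    print(n,"boss",np.median(b,0).round(4) if len(b) else 0,len(b),"flange mid",((f.min(0)+f.max(0))/2).round(4),(f.max(0)-f.min(0)).round(3))
rng=np.random.default_rng(0)
for n,p,c in zip(("top","scene"),P,CL):
    best=0
    for _ in range(2000):
        a=p[rng.choice(len(p),3,0)];nn=np.cross(a[1]-a[0],a[2]-a[0]);l=np.linalg.norm(nn)
        if l<1e-4: continue
        nn/=l;nn*=np.sign(nn[2]);
        if abs(np.degrees(np.arccos(nn[2]))-35)>5: continue
        k=abs((p-a[0])@nn)<.004
        if k.sum()>best:best=k.sum();inl=k
    q=p[inl];m=q.mean(0);nn=np.linalg.svd(q-m)[2][2];nn*=np.sign(nn[2])
    x=np.array([0,0,1])-nn*nn[2];x/=np.linalg.norm(x);y=np.cross(nn,x)
    print(n,best,len(p),"mean",m.round(4),"n",nn.round(4),np.degrees(np.arccos(nn[2])).round(2),"x",x.round(3),"y",y.round(3))
    a=(q-m)@np.c_[x,y]
    print("extent",np.percentile(a,[0.5,99.5],axis=0).round(3).tolist())
    h=(p-m)@nn
    red=(c[:,0]>110)&(c[:,1]<60); print("red",[( (p[red]-m)@np.c_[x,y,nn]).mean(0).round(3),red.sum()])
z=np.load("pics/wrist0.npz")
t=np.load("pics/top0.npz")["im"];s=np.load("pics/scene0.npz")["im"]
A=cv2.resize(t[130:250,160:340],(780,520)[:2] and (540,360),interpolation=cv2.INTER_CUBIC)
B=cv2.resize(s[200:330,205:425],(400,236),interpolation=cv2.INTER_CUBIC)
out=np.zeros((596,800,3),np.uint8);out[:360,:540]=A;out[360:,:400]=B;out[360:,400:]=cv2.resize(z["im"],(400,236));save("crop",out)
E
```

```text
top boss [ 0.6251 -0.1816  0.0436] 86 flange mid [ 0.6219 -0.1857  0.0202] [0.194 0.19  0.028]
scene boss [ 0.6612 -0.1559  0.0428] 187 flange mid [ 0.6167 -0.2026  0.021 ] [0.222 0.241 0.03 ]
top 1511 2536 mean [0.518  0.1337 0.0817] n [ 0.1441 -0.5542  0.8198] 34.93 x [-0.206  0.793  0.573] y [-0.968 -0.252  0.   ]
extent [[-0.077, -0.094], [0.078, 0.094]]
red [array([ 0.102, -0.021, -0.104]), np.int64(118)]
scene 2271 4139 mean [0.5278 0.1408 0.0838] n [ 0.1545 -0.5408  0.8269] 34.22 x [-0.227  0.795  0.562] y [-0.962 -0.275  0.   ]
extent [[-0.081, -0.086], [0.075, 0.103]]
red [array([ 0.049, -0.071,  0.034]), np.int64(52)]
```

View pics/crop.png

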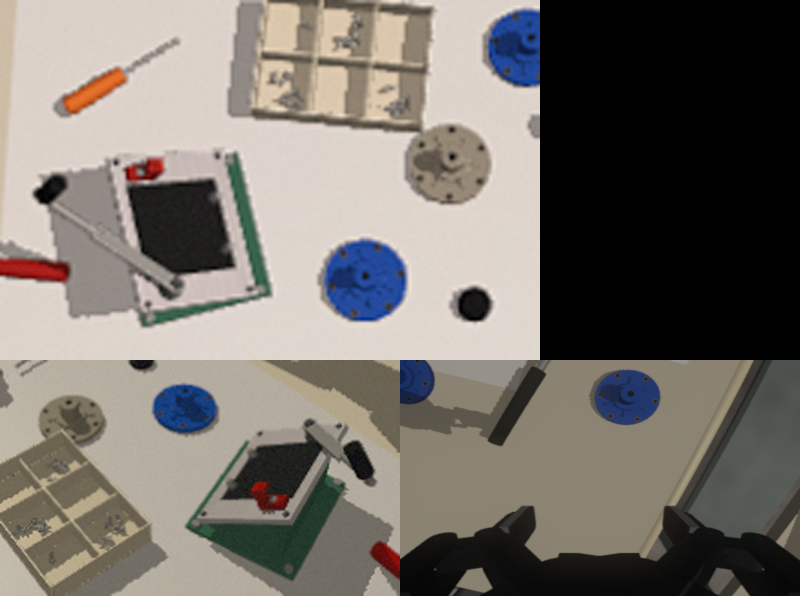

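```bash
cat >> h.py <<'E'
def info(msg=""):
    s=robot.state();print(msg,"t",round(s["t"],2),"tcp",s["ee_pos"].round(4),"q",s["qpos"].round(2),"F",s["wrist_force"].round(1),"w",round(s["grip_width"],4));return s
def rv(target,s=None):
    s=s or robot.state();return np.degrees((R.from_matrix(target)*R.from_quat(s["orientation"]).inv()).as_rotvec())
def tool(ydir,zdir):
    y=ydir/np.linalg.norm(ydir);z=zdir-y*(y@zdir);z/=np.linalg.norm(z);return np.c_[np.cross(y,z),y,z]
E
python3 - <<'E'
from h import *
s=info();print(R.from_quat(s["orientation"]).as_matrix().round(3));print(np.array(robot.get_calibration("wrist")["mount"]).round(3))
n=np.array([.149,-.548,.823]);x=np.array([-.216,.794,.568]);y=np.cross(n,x);o=np.array([.522,.137,.082])
for nm,a in(("x",x),("-x",-x),("y",y),("-y",-y)):
    T=tool(-n,a);r=rv(T);print(nm,r.round(1),np.linalg.norm(r).round(1),"shift .2 off",(o+.2*n-s["ee_pos"]).round(3))
    M=np.array(robot.get_calibration("wrist")["mount"]);W=np.eye(4);W[:3,:3]=T;W[:3,3]=o+.2*n;W=W@M;print(" cam",W[:3,3].round(3),"axis hits", [(np.array([x,y,n])@(W[:3,3]-o)).round(3),(np.array([x,y,n])@W[:3,2]).round(2)])
E
```

```text
t 0.15 tcp [ 0.1917 -0.5947  0.2309] q [-1.36  0.49  1.56 -0.    1.09 -0.11] F [0.3 0.1 0.6] w 0.0852
[[-0.952 -0.     0.307]
 [-0.307  0.001 -0.952]
 [-0.    -1.    -0.001]]
[[ 0.001  0.966  0.259 -0.064]
 [-0.001 -0.259  0.966 -0.143]
 [ 1.    -0.002  0.001 -0.001]
 [ 0.     0.     0.     1.   ]]
x [ 15.  -50.7 169.4] 177.5 shift .2 off [0.36  0.622 0.016]
 cam [ 0.512 -0.069  0.363] axis hits [array([-0.001,  0.064,  0.343]), array([ 0.  , -0.26, -0.97])]
-x [33.1  9.8 -2.6] 34.7 shift .2 off [0.36  0.622 0.016]
 cam [ 0.635 -0.033  0.365] axis hits [array([ 0.001, -0.064,  0.343]), array([-0.  ,  0.26, -0.97])]
y [ 18.3  33.9 -89.5] 97.5 shift .2 off [0.36  0.622 0.016]
 cam [ 0.588 -0.101  0.328] axis hits [array([-0.064, -0.001,  0.343]), array([ 0.26,  0.  , -0.97])]
-y [ 33.5 -18.2  84.5] 92.6 shift .2 off [0.36  0.622 0.016]
 cam [ 0.558 -0.     0.4  ] axis hits [array([0.064, 0.001, 0.343]), array([-0.26, -0.  , -0.97])]
```

Call:
drive_tool:
  increments:
    - [[0.18,0.31,0.03],[0,0,0]]
    - [[0.18,0.31,0.03],[0,0,0]]
    - [[0.18,0.31,0.03],[0,0,0]]
    - [[0.18,0.31,0.03],[0,0,0]]
    - [[0.18,0.31,0.03],[0,0,0]]
    - [[0.18,0.31,0.03],[0,0,0]]
    - [[0.18,0.31,0.03],[0,0,0]]
    - [[0.18,0.31,0.03],[0,0,0]]
  jaw: 0

```text
t: 0.82
ee_pos: [0.359, -0.3057, 0.2593]
orientation: [0.11, -0.699, 0.699, -0.11]
wrist_force: [0.8, -1.3, 0.6]
grip_width: 0.0853
```

Call:
drive_tool:
  increments:
    - [[0.18,0.31,0.0],[33,10,-3]]
    - [[0.18,0.31,0.0],[33,10,-3]]
    - [[0.18,0.31,0.0],[33,10,-3]]
    - [[0.18,0.31,0.0],[33,10,-3]]
    - [[0.18,0.31,0.0],[33,10,-3]]
    - [[0.18,0.31,0.0],[33,10,-3]]
    - [[0.18,0.31,0.0],[33,10,-3]]
    - [[0.18,0.31,0.0],[33,10,-3]]

```text
t: 1.48
ee_pos: [0.5267, -0.0177, 0.2586]
orientation: [-0.116, 0.877, -0.462, 0.057]
wrist_force: [1.5, -2.0, -0.0]
grip_width: 0.0854
```

Call:
drive_tool:
  increments:
    - [[0.0,0.0,0.0],[0,0,0]]
    - [[0.0,0.0,0.0],[0,0,0]]
    - [[0.0,0.0,0.0],[0,0,0]]

```text
t: 1.73
ee_pos: [0.5256, -0.0195, 0.2589]
orientation: [-0.116, 0.877, -0.462, 0.058]
wrist_force: [0.2, -0.8, -0.7]
grip_width: 0.0851
```

```bash
python3 - <<'E'
from h import *
s=info();C=cal("wrist");im,d=robot.get_image("wrist");np.savez("pics/wrist1.npz",im=im,d=d,K=C[0],k1=C[1],T=C[2]);save("wrist1",im,1.4)
X=cloud(C,d)
n0=np.array([.149,-.548,.823]);o=np.array([.522,.137,.082])
h=(X-o)@n0; m=(abs(h)<.02)&(np.linalg.norm(X-o,axis=2)<.12)
q=X[m]
for _ in range(6):
    c=np.median(q,0);nn=np.linalg.svd(q-q.mean(0),full_matrices=False)[2][2];nn*=np.sign(nn[2]);c=q.mean(0);e=(X[m]-c)@nn;q=X[m][abs(e-np.median(e))<.004]
x=np.array([0,0,1])-nn*nn[2];x/=np.linalg.norm(x);y=np.cross(nn,x)
print(len(q),c.round(4),nn.round(4),np.degrees(np.arccos(nn[2])),x.round(4),y.round(4),"resid",((q-c)@nn).std())
np.savez("pics/plane.npz",c=c,n=nn)
E
```

```text
t 1.73 tcp [ 0.5256 -0.0195  0.2589] q [-0.39  0.45  1.68  0.47  1.42  0.76] F [ 0.2 -0.8 -0.7] w 0.0851
17526 [0.5239 0.1346 0.0775] [ 0.1478 -0.5543  0.8191] 35.0060381818976 [-0.2111  0.7914  0.5737] [-0.9662 -0.2577  0.    ] resid 0.0009018157764862944
```

View pics/wrist1.png

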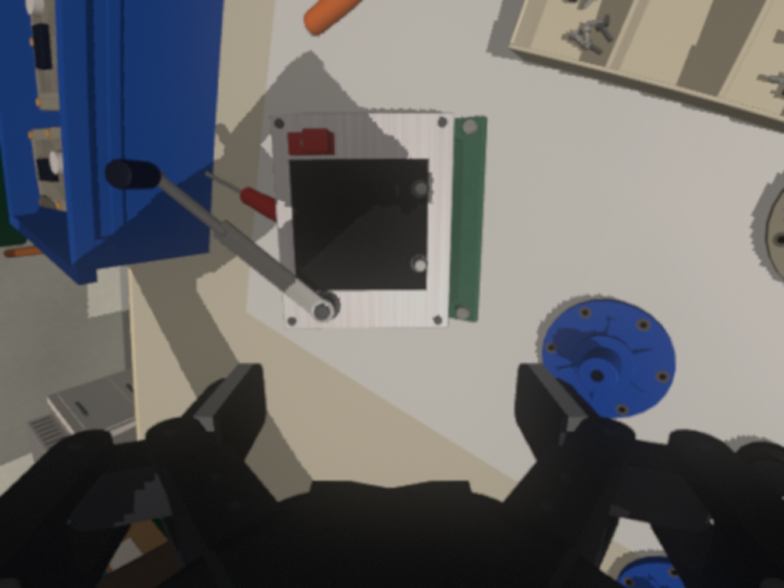

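The wrist view shows the cradle face on (784-px picture):
- pins at (421,188) and (420,264)
- pivot screw at (323,309)
- red catch at (311,141)
- open keeper bar running to its black knob at (115,173)

Next I'll locate these on planes parallel to the fitted plate.

```bash
python3 - <<'E'
from h import *
z=np.load("pics/wrist1.npz");C=(z["K"],float(z["k1"]),z["T"]);im=z["im"];g=cv2.cvtColor(im,cv2.COLOR_RGB2GRAY);hsv=cv2.cvtColor(im,cv2.COLOR_RGB2HSV)
p=np.load("pics/plane.npz");c,n=p["c"],p["n"];x=np.array([0,0,1])-n*n[2];x/=np.linalg.norm(x);y=np.cross(n,x);B=np.c_[x,y,n]
def on(uv,h):
    o,d=ray(C,uv);t=((c-o)@n+h)/(d@n);return (o+d*t[:,None]-c)@B
def cen(m):
    k,l,st,ce=cv2.connectedComponentsWithStats(m.astype(np.uint8));return [(ce[i].round(2).tolist(),st[i].tolist()) for i in range(1,k) if st[i,4]>15]
def roi(m,u0,v0,u1,v1):
    q=np.zeros_like(m);q[v0:v1,u0:u1]=m[v0:v1,u0:u1];return q
print("pins",[ (a,on([a[0]],.014)[0,:2].round(4)) for a in cen(roi(g>85,288,120,304.__int__(),205))])
red=roi((hsv[...,0]<8)&(hsv[...,1]>130),195,85,245,115);a=cen(red);print("red",a)
v,u=np.nonzero(red);r=on(np.c_[u,v],.032)[:,:2];print("red ext at32",np.percentile(r,[1,99],axis=0).round(4))
cr=cv2.HoughCircles(cv2.resize(g[195:240,205:255],None,fx=8,fy=8,interpolation=cv2.INTER_CUBIC),cv2.HOUGH_GRADIENT,1,40,param1=80,param2=20,minRadius=30,maxRadius=90)
print("pivot circles",[( (q[:2]/8+[205,195]-.44).round(1),(q[2]/8).round(1),on([q[:2]/8+[205,195]-.44],.025)[0,:2].round(4)) for q in cr[0][:4]])
wh=on(np.array([[274,114],[453,112],[448,327]])/1.4,0)[:,:2];print("corners",wh.round(4))
X=(cloud(C,z["d"])-c)@B
k=(g<45)&(X[...,2]>.03);k=roi(k,60,100,125,145);print("knob top px",X[k&(X[...,2]>.055)].mean(0).round(4),X[k][:,2].max().round(3),(k&(X[...,2]>.062)).sum(),X[k&(X[...,2]>.062)].mean(0).round(4))
tp=roi((X[...,2]>.010)&(X[...,2]<.019),285,115,315,205);print("pin depth",[(a,X[int(a[0][1]),int(a[0][0])].round(4)) for a in cen(tp)])
pv=roi((X[...,2]>.021)&(X[...,2]<.032),210,200,245,235);print("pivot depth",cen(pv),X[pv].mean(0).round(4))
S=np.vstack([cv2.resize(im[115:210,275:325],(300,570),interpolation=cv2.INTER_CUBIC)]);T=cv2.resize(im[195:240,205:255],(495,570)[:1]+(446,),interpolation=cv2.INTER_CUBIC)
o=np.zeros((570,800,3),np.uint8);o[:,:300]=S;o[:446,300:795]=T;save("land",o)
E
```

```text
File "<stdin>", line 10
    print("pins",[ (a,on([a[0]],.014)[0,:2].round(4)) for a in cen(roi(g>85,288,120,304.__int__(),205))])
                                                                                       ^
SyntaxError: invalid decimal literal
```

```bash
cat > m.py <<'E'
from h import *
z=np.load("pics/wrist1.npz");C=(z["K"],float(z["k1"]),z["T"]);im=z["im"];g=cv2.cvtColor(im,cv2.COLOR_RGB2GRAY);hsv=cv2.cvtColor(im,cv2.COLOR_RGB2HSV)
p=np.load("pics/plane.npz");c,n=p["c"],p["n"];x=np.array([0,0,1])-n*n[2];x/=np.linalg.norm(x);y=np.cross(n,x);B=np.c_[x,y,n]
def on(uv,h):
    o,d=ray(C,uv);t=((c-o)@n+h)/(d@n);return (o+d*t[:,None]-c)@B
def cen(m):
    k,l,st,ce=cv2.connectedComponentsWithStats(m.astype(np.uint8));return [(ce[i].round(2).tolist(),st[i].tolist()) for i in range(1,k) if st[i,4]>15]
def roi(m,u0,v0,u1,v1):
    q=np.zeros_like(m);q[v0:v1,u0:u1]=m[v0:v1,u0:u1];return q
E
python3 - <<'E'
from m import *
print("pins",[ (a,on([a[0]],.014)[0,:2].round(4)) for a in cen(roi(g>85,288,120,304,205))])
red=roi((hsv[...,0]<8)&(hsv[...,1]>130),195,85,245,115);a=cen(red);print("red",a)
v,u=np.nonzero(red);r=on(np.c_[u,v],.032)[:,:2];print("red ext at32",np.percentile(r,[1,99],axis=0).round(4))
cr=cv2.HoughCircles(cv2.resize(g[195:240,205:255],None,fx=8,fy=8,interpolation=cv2.INTER_CUBIC),cv2.HOUGH_GRADIENT,1,40,param1=80,param2=20,minRadius=30,maxRadius=90)
print("pivot circles",[( (q[:2]/8+[205,195]-.44).round(1),(q[2]/8).round(1),on([q[:2]/8+[205,195]-.44],.025)[0,:2].round(4)) for q in cr[0][:4]])
wh=on(np.array([[274,114],[453,112],[448,327]])/1.4,0)[:,:2];print("corners",wh.round(4))
X=(cloud(C,z["d"])-c)@B
k=(g<45)&(X[...,2]>.03);k=roi(k,60,100,125,145);print("knob",X[k][:,2].max().round(3),(k&(X[...,2]>.062)).sum(),X[k&(X[...,2]>.062)].mean(0).round(4))
tp=roi((X[...,2]>.010)&(X[...,2]<.019),285,115,315,205);print("pin depth",[(a,X[int(a[0][1]),int(a[0][0])].round(4)) for a in cen(tp)])
pv=roi((X[...,2]>.021)&(X[...,2]<.032),210,200,245,235);print("pivot depth",cen(pv),X[pv].mean(0).round(4))
S=cv2.resize(im[115:210,275:325],(300,570),interpolation=cv2.INTER_CUBIC);T=cv2.resize(im[195:240,205:255],(495,446),interpolation=cv2.INTER_CUBIC)
o=np.zeros((570,800,3),np.uint8);o[:,:300]=S;o[:446,300:795]=T;save("land",o)
E
```

```text
pins [(([299.6, 189.22], [295, 185, 9, 9, 65]), array([-0.0456,  0.0393]))]
red [([221.96, 101.31], [206, 93, 32, 17, 476])]
red ext at32 [[ 0.0251 -0.07  ]
 [ 0.058  -0.0534]]Traceback (most recent call last):
  File "<stdin>", line 6, in <module>
TypeError: 'NoneType' object is not subscriptable
```

```bash
python3 - <<'E'
from m import *
wh=on(np.array([[274,114],[453,112],[448,327]])/1.4,0)[:,:2];print("corners",wh.round(4))
X=(cloud(C,z["d"])-c)@B
k=(g<45)&(X[...,2]>.03);k=roi(k,60,100,125,145);print("knob",X[k][:,2].max().round(3),(k&(X[...,2]>.062)).sum(),X[k&(X[...,2]>.062)].mean(0).round(4))
tp=roi((X[...,2]>.010)&(X[...,2]<.019),285,115,315,205);print("pin depth",[(a,X[int(a[0][1]),int(a[0][0])].round(4)) for a in cen(tp)])
pv=roi((X[...,2]>.021)&(X[...,2]<.032),210,200,245,235);print("pivot depth",cen(pv),X[pv].mean(0).round(4))
S=cv2.resize(im[115:210,275:325],(300,570),interpolation=cv2.INTER_CUBIC);T=cv2.resize(im[195:240,205:255],(495,446),interpolation=cv2.INTER_CUBIC)
o=np.zeros((570,800,3),np.uint8);o[:,:300]=S;o[:446,300:795]=T;save("land",o)
E
```

```text
corners [[ 0.0766 -0.0873]
 [-0.0734 -0.088 ]
 [-0.0746  0.1016]]
knob 0.376 394 [ 0.1717 -0.0386  0.0715]
pin depth [(([300.38, 134.55], [297, 131, 8, 8, 53]), array([-0.0453, -0.0263,  0.0132])), (([299.71, 189.13], [296, 186, 8, 7, 45]), array([-0.0448,  0.0391,  0.014 ]))]
pivot depth [([229.43, 222.17], [224, 217, 12, 11, 102])] [0.0432 0.0754 0.0239]
```

View pics/land.png

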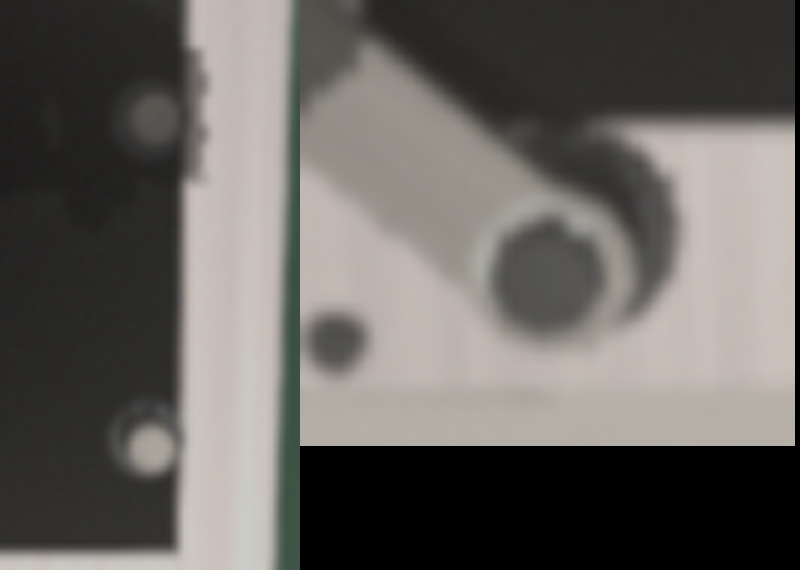

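Pins, plate edges and catch agree on the nest origin to about 2 mm. The pivot's y is 3 mm off, so I'll trust the pins. The keeper stands at about 0.84 rad. Next I'll hover over the cover.

Call:
drive_tool:
  increments:
    - [[0.09,-0.16,0.0],[-33,-10,3]]
    - [[0.09,-0.16,0.0],[-33,-10,3]]
    - [[0.09,-0.16,0.0],[-33,-10,3]]
    - [[0.09,-0.16,0.0],[-33,-10,3]]
    - [[0.09,-0.16,-0.02],[-33,-10,3]]
    - [[0.09,-0.16,-0.04],[-33,-10,3]]
    - [[0.09,-0.16,-0.04],[-33,-10,3]]
    - [[0.09,-0.16,-0.04],[-33,-10,3]]

```text
t: 2.45
ee_pos: [0.615, -0.1804, 0.2187]
orientation: [-0.11, 0.699, -0.698, 0.108]
wrist_force: [0.2, 0.1, 0.1]
grip_width: 0.0854
```

```bash
python3 - <<'E'
from h import *
s=info();C=cal("wrist");im,d=robot.get_image("wrist");save("wrist2",im,1.4)
print(R.from_quat(s["orientation"]).as_matrix().round(3).tolist())
X=cloud(C,d);np.savez("pics/wrist2.npz",im=im,d=d,K=C[0],k1=C[1],T=C[2])
r=np.linalg.norm(X[...,:2]-[.626,-.183],axis=2)
b=(r<.035)&(X[...,2]>.040)&(X[...,2]<.05)
v,u=np.nonzero(b)
(e,rad)=cv2.minEnclosingCircle(np.c_[u,v].astype(np.float32));print("boss px",e,rad,"z",np.median(X[b][:,2]),"xy",onz(C,[e],.044),"mean",X[b].mean(0).round(4))
f=(r<.075)&(X[...,2]>.006)&(X[...,2]<.013)
cn=max(cv2.findContours(f.astype(np.uint8),cv2.RETR_EXTERNAL,cv2.CHAIN_APPROX_NONE)[0],key=len)[:,0]
h=cv2.convexHull(onz(C,cn,.010)[:,:2].astype(np.float32));print("flange",cv2.minEnclosingCircle(h), "bench z",np.median(X[(r>.06)&(r<.1)&(X[...,2]<.008)][:,2]))
E
```

```text
t 2.45 tcp [ 0.615  -0.1804  0.2187] q [-0.39  0.53  1.53  0.    1.09  0.87] F [0.2 0.1 0.1] w 0.0854
[[-0.952, -0.002, 0.305], [-0.305, 0.001, -0.952], [0.002, -1.0, -0.002]]
boss px (287.0, 197.0) 13.601571083068848 z 0.04404344371497107 xy [[ 0.61619824 -0.18840408  0.044     ]] mean [ 0.6165 -0.1884  0.044 ]
flange ((0.6160244941711426, -0.18894001841545105), 0.05199878662824631) bench z 0.0006459481019762126
```

View pics/wrist2.png

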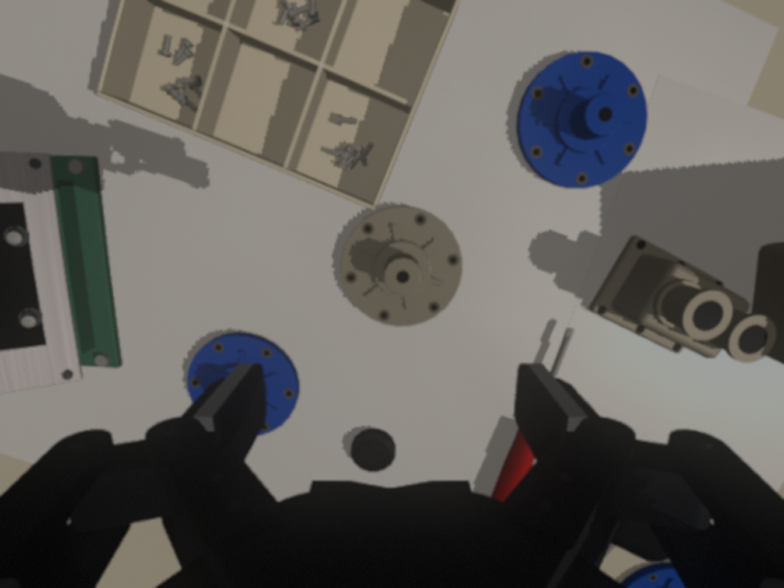

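The grey cover is at (402,268) in this view. The tray corner sits directly above it, clear of the jaw line, which runs left to right. I'll descend and grip.

Call:
drive_tool:
  increments:
    - [[0.001,-0.008,-0.04],[0,0,0]]
    - [[0.001,-0.008,-0.08],[0,0,0]]
    - [[0.001,-0.008,-0.12],[0,0,0]]
    - [[0.001,-0.008,-0.15],[0,0,0]]
    - [[0.001,-0.008,-0.175],[0,0,0]]
    - [[0.001,-0.008,-0.19],[0,0,0]]
    - [[0.001,-0.008,-0.2],[0,0,0]]
    - [[0.001,-0.008,-0.2],[0,0,0]]

```text
t: 3.17
ee_pos: [0.6166, -0.1877, 0.0183]
orientation: [-0.11, 0.699, -0.698, 0.109]
wrist_force: [-0.1, -0.8, 0.0]
grip_width: 0.0853
```

Call:
drive_tool:
  increments:
    - [[0,0,0],[0,0,0]]
    - [[0,0,0],[0,0,0]]
    - [[0,0,0],[0,0,0]]
    - [[0,0,0],[0,0,0]]
    - [[0,0,0],[0,0,0]]
    - [[0,0,0],[0,0,0]]
    - [[0,0,0],[0,0,0]]
  jaw: 255

```text
t: 3.75
ee_pos: [0.6175, -0.1876, 0.0205]
orientation: [0.109, -0.698, 0.699, -0.11]
wrist_force: [-1.5, -0.9, 7.8]
grip_width: 0.0284
```

Call:
drive_tool:
  increments:
    - [[0,0,0.005],[0,0,0]]
    - [[0,0,0.02],[0,0,0]]
    - [[0,0,0.05],[0,0,0]]
    - [[0,0,0.09],[0,0,0]]
    - [[0,0,0.13],[0,0,0]]
    - [[0,0,0.17],[0,0,0]]
    - [[0,0,0.2],[0,0,0]]
    - [[0,0,0.2],[0,0,0]]

```text
t: 4.42
ee_pos: [0.6187, -0.1879, 0.2264]
orientation: [0.107, -0.697, 0.7, -0.113]
wrist_force: [1.0, -0.9, -1.2]
grip_width: 0.028
```

```bash
python3 - <<'E'
from h import *
s=info();C=cal("wrist");im,d=robot.get_image("wrist");save("wrist3",im,1.4);np.savez("pics/wrist3.npz",im=im,d=d,K=C[0],k1=C[1],T=C[2])
T=C[2];Rt=R.from_quat(s["orientation"]).as_matrix();X=(cloud(C,d)-s["ee_pos"])@Rt
m=(abs(X[...,2])<.06)&(abs(X[...,0])<.06)&(X[...,1]>-.03)&(X[...,1]<.04)
hi,ed=np.histogram(X[m][:,1],bins=np.arange(-.03,.041,.002));print(list(zip(ed.round(3),hi)))
for a,b in((.004,.012),(-.002,.004),(.012,.02)):
    k=m&(X[...,1]>a)&(X[...,1]<b);q=X[k]
    if len(q)>30:print(a,b,len(q),"tilt",np.linalg.lstsq(np.c_[q[:,[0,2]],np.ones(len(q))],q[:,1],rcond=None)[0].round(4),"ext",np.percentile(q,[1,99],axis=0).round(3).tolist())
n=np.load("pics/plane.npz")["n"];x=np.array([0,0,1])-n*n[2]
print("rot",rv(tool(-n,-x)).round(2), rv(tool(-n,np.cross(n,x))).round(1))
E
```

```text
t 4.42 tcp [ 0.6187 -0.1879  0.2264] q [-0.4   0.52  1.51  0.    1.09  0.86] F [ 1.  -0.9 -1.2] w 0.028
[(np.float64(-0.03), np.int64(154)), (np.float64(-0.028), np.int64(186)), (np.float64(-0.026), np.int64(887)), (np.float64(-0.024), np.int64(2502)), (np.float64(-0.022), np.int64(260)), (np.float64(-0.02), np.int64(231)), (np.float64(-0.018), np.int64(200)), (np.float64(-0.016), np.int64(197)), (np.float64(-0.014), np.int64(184)), (np.float64(-0.012), np.int64(177)), (np.float64(-0.01), np.int64(170)), (np.float64(-0.008), np.int64(133)), (np.float64(-0.006), np.int64(130)), (np.float64(-0.004), np.int64(75)), (np.float64(-0.002), np.int64(63)), (np.float64(0.0), np.int64(67)), (np.float64(0.002), np.int64(358)), (np.float64(0.004), np.int64(1255)), (np.float64(0.006), np.int64(493)), (np.float64(0.008), np.int64(4126)), (np.float64(0.01), np.int64(9878)), (np.float64(0.012), np.int64(90)), (np.float64(0.014), np.int64(26)), (np.float64(0.016), np.int64(34)), (np.float64(0.018), np.int64(17)), (np.float64(0.02), np.int64(2)), (np.float64(0.022), np.int64(0)), (np.float64(0.024), np.int64(0)), (np.float64(0.026), np.int64(0)), (np.float64(0.028), np.int64(0)), (np.float64(0.03), np.int64(0)), (np.float64(0.032), np.int64(0)), (np.float64(0.034), np.int64(0)), (np.float64(0.036), np.int64(0)), (np.float64(0.038), np.int64(0))]
0.004 0.012 15752 tilt [-0.0001  0.001   0.0098] ext [[-0.048, 0.004, -0.05], [0.05, 0.012, 0.048]]
-0.002 0.004 488 tilt [-0.1418 -0.0012  0.0008] ext [[-0.022, -0.002, -0.02], [-0.004, 0.004, 0.018]]
0.012 0.02 167 tilt [-0.0674 -0.001   0.0119] ext [[-0.05, 0.012, -0.043], [0.026, 0.019, 0.046]]
rot [33.73 10.2  -2.77] [ 19.   34.4 -89.8]
```

View pics/wrist3.png

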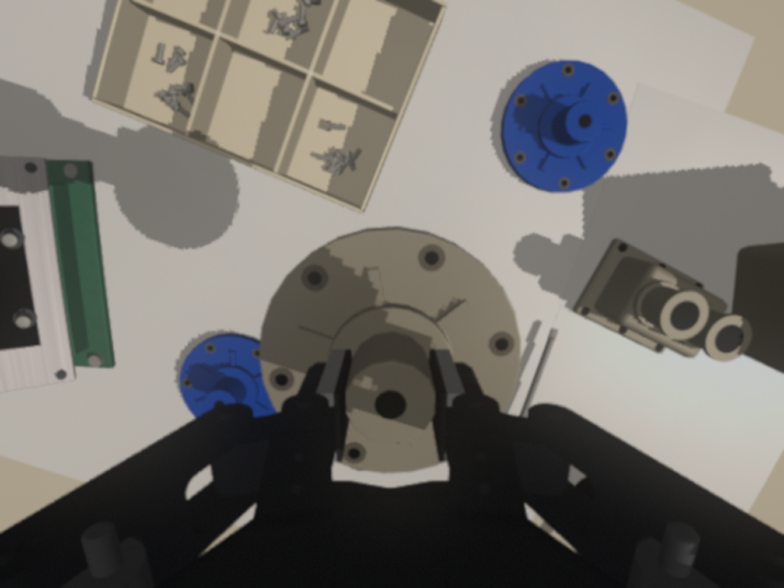

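The cover is held square: flange tilt is about 0.001 and the underside is 19.8 mm beyond the TCP. I'll carry it to a tilted hover over the nest.

Call:
drive_tool:
  increments:
    - [[-0.01,0.03,0.0],[33.7,10.2,-2.8]]
    - [[-0.025,0.07,0.0],[33.7,10.2,-2.8]]
    - [[-0.035,0.11,0.0],[33.7,10.2,-2.8]]
    - [[-0.05,0.15,0.0],[33.7,10.2,-2.8]]
    - [[-0.065,0.19,-0.01],[33.7,10.2,-2.8]]
    - [[-0.075,0.23,-0.025],[33.7,10.2,-2.8]]
    - [[-0.085,0.26,-0.046],[33.7,10.2,-2.8]]
    - [[-0.085,0.26,-0.046],[33.7,10.2,-2.8]]

```text
t: 5.13
ee_pos: [0.5276, 0.0771, 0.1692]
orientation: [-0.12, 0.881, -0.455, 0.055]
wrist_force: [0.4, 0.4, -2.9]
grip_width: 0.0282
```

Call:
drive_tool:
  increments:
    - [[0,0,0],[0,0,0]]
    - [[0,0,0],[0,0,0]]
    - [[0,0,0],[0,0,0]]

```text
t: 5.38
ee_pos: [0.5324, 0.0719, 0.173]
orientation: [-0.117, 0.88, -0.457, 0.058]
wrist_force: [0.7, 0.1, -1.7]
grip_width: 0.0283
```

```bash
cat > g.py <<'E'
from h import *
p=np.load("pics/plane.npz");c,n=p["c"],p["n"];x=np.array([0,0,1])-n*n[2];x/=np.linalg.norm(x);y=np.cross(n,x);B=np.c_[x,y,n];O=c+.0018*x+.0064*y
def nest(s,off=.0198):
    print("TCP nest mm",(1e3*(s["ee_pos"]-O)@B).round(1),"F nest",(s["wrist_force"]@B).round(1),"rot to nest",rv(tool(-n,-x)).round(2))
E
python3 - <<'E'
from g import *
s=info();nest(s);print(O.round(4))
t=O+.006*x+.024*n;print("to 4mm above",(t-s["ee_pos"]).round(4));print("per mm n",n.round(3),"x",x.round(3))
E
```

```text
t 5.38 tcp [0.5324 0.0719 0.173 ] q [-0.24  0.55  1.79  0.57  1.2   0.75] F [ 0.7  0.1 -1.7] w 0.0283
TCP nest mm [  1.6   1.5 114.2] F nest [-1.  -0.7 -1.3] rot to nest [-0.1  -0.27 -0.08]
[0.5173 0.1344 0.0786]
to 4mm above [-0.0128  0.0539 -0.0714]
per mm n [ 0.148 -0.554  0.819] x [-0.211  0.791  0.574]
```

Call:
drive_tool:
  increments:
    - [[-0.004,0.018,-0.024],[0,0,0]]
    - [[-0.008,0.034,-0.045],[0,0,0]]
    - [[-0.011,0.046,-0.061],[0,0,0]]
    - [[-0.013,0.054,-0.071],[0,0,0]]
    - [[-0.013,0.054,-0.071],[0,0,0]]
    - [[-0.013,0.054,-0.071],[0,0,0]]

```text
t: 5.88
ee_pos: [0.5195, 0.1262, 0.1024]
orientation: [-0.117, 0.88, -0.457, 0.058]
wrist_force: [-0.3, -0.1, -1.6]
grip_width: 0.0283
```

```bash
python3 - <<'E'
from g import *
s=info();nest(s)
E
```

```text
t 5.88 tcp [0.5195 0.1262 0.1024] q [-0.15  0.64  1.88  0.67  1.02  0.69] F [-0.3 -0.1 -1.6] w 0.0283
TCP nest mm [ 6.7  0.  24.4] F nest [-0.9  0.3 -1.4] rot to nest [-0.12 -0.27 -0.11]
```

Cover is 4.6 mm above the plate. I'll lower it along −n until it touches.

Call:
drive_tool:
  increments:
    - [[-0.0003,0.001,-0.0015],[0,0,0]]
    - [[-0.0005,0.002,-0.003],[0,0,0]]
    - [[-0.0007,0.0026,-0.0038],[0,0,0]]
    - [[-0.0007,0.0026,-0.0038],[0,0,0]]

```text
t: 6.22
ee_pos: [0.519, 0.1283, 0.0995]
orientation: [-0.116, 0.88, -0.457, 0.059]
wrist_force: [-0.9, -6.9, 7.9]
grip_width: 0.028
```

```bash
python3 - <<'E'
from g import *
s=info();nest(s)
E
```

```text
t 6.22 tcp [0.519  0.1283 0.0995] q [-0.14  0.64  1.88  0.67  1.01  0.69] F [-0.9 -6.9  7.9] w 0.028
TCP nest mm [ 6.8 -0.1 20.8] F nest [-0.7  2.7 10.1] rot to nest [-0.1  -0.14 -0.08]
```

Call:
drive_tool:
  increments:
    - [[0.0003,-0.0013,-0.0005],[0,0,0]]
    - [[0.0007,-0.0027,-0.0013],[0,0,0]]
    - [[0.0012,-0.0043,-0.0025],[0,0,0]]
    - [[0.0014,-0.0051,-0.0031],[0,0,0]]
    - [[0.0014,-0.0051,-0.0031],[0,0,0]]

```text
t: 6.63
ee_pos: [0.5204, 0.1238, 0.0964]
orientation: [-0.116, 0.88, -0.456, 0.059]
wrist_force: [0.2, 0.1, 9.2]
grip_width: 0.0283
```

```bash
python3 - <<'E'
from g import *
s=info();nest(s)
E
```

```text
t 6.63 tcp [0.5204 0.1238 0.0964] q [-0.15  0.65  1.88  0.67  1.01  0.68] F [0.2 0.1 9.2] w 0.0283
TCP nest mm [ 1.3 -0.3 20.9] F nest [ 5.3 -0.2  7.5] rot to nest [-0.17 -0.17 -0.08]
```

Call:
drive_tool:
  increments:
    - [[0.0002,-0.0008,-0.0003],[0,0,0]]
    - [[0.0004,-0.0016,-0.0007],[0,0,0]]
    - [[0.0005,-0.002,-0.001],[0,0,0]]
    - [[0.0005,-0.002,-0.001],[0,0,0]]

```text
t: 6.97
ee_pos: [0.5207, 0.122, 0.0951]
orientation: [-0.117, 0.88, -0.456, 0.059]
wrist_force: [-0.5, -0.0, 8.0]
grip_width: 0.028
```

```bash
python3 - <<'E'
from g import *
s=info();nest(s)
E
```

```text
t 6.97 tcp [0.5207 0.122  0.0951] q [-0.15  0.65  1.88  0.67  1.01  0.68] F [-0.5 -0.   8. ] w 0.028
TCP nest mm [-1.  -0.1 20.9] F nest [4.7 0.5 6.5] rot to nest [-0.16 -0.21 -0.08]
```

Call:
drive_tool:
  increments:
    - [[0.0002,-0.0008,-0.0004],[0,0,0]]
    - [[0.0004,-0.0016,-0.0009],[0,0,0]]
    - [[0.0005,-0.002,-0.0013],[0,0,0]]
    - [[0.0005,-0.002,-0.0013],[0,0,0]]

```text
t: 7.3
ee_pos: [0.521, 0.1214, 0.0949]
orientation: [-0.117, 0.881, -0.455, 0.059]
wrist_force: [0.2, 9.2, 17.7]
grip_width: 0.0285
```

```bash
python3 - <<'E'
from g import *
s=info();nest(s)
E
```

```text
t 7.3 tcp [0.521  0.1214 0.0949] q [-0.16  0.65  1.88  0.67  1.01  0.67] F [ 0.2  9.2 17.7] w 0.0285
TCP nest mm [-1.6 -0.2 21.1] F nest [17.4 -2.6  9.5] rot to nest [-0.36 -0.26 -0.06]
```

Firm stop against the pins (17 N), so I'll release.

Call:
drive_tool:
  increments:
    - [[0,0,0],[0,0,0]]
    - [[0,0,0],[0,0,0]]
    - [[0,0,0],[0,0,0]]
    - [[0,0,0],[0,0,0]]
    - [[0,0,0],[0,0,0]]
    - [[0,0,0],[0,0,0]]
  jaw: 0

```text
t: 7.8
ee_pos: [0.5206, 0.12, 0.0928]
orientation: [-0.117, 0.88, -0.457, 0.058]
wrist_force: [0.2, 0.1, 0.1]
grip_width: 0.0853
```

Call:
drive_tool:
  increments:
    - [[0.003,-0.011,0.016],[0,0,0]]
    - [[0.009,-0.033,0.049],[0,0,0]]
    - [[0.015,-0.055,0.082],[0,0,0]]
    - [[0.021,-0.078,0.115],[0,0,0]]
    - [[0.027,-0.1,0.147],[0,0,0]]
    - [[0.027,-0.1,0.147],[0,0,0]]
    - [[0.027,-0.1,0.147],[0,0,0]]

```text
t: 8.38
ee_pos: [0.5481, 0.0192, 0.2409]
orientation: [-0.116, 0.88, -0.457, 0.059]
wrist_force: [0.4, 0.9, -1.3]
grip_width: 0.085
```

```bash
python3 - <<'E'
from g import *
s=info();nest(s);C=cal("wrist");im,d=robot.get_image("wrist");save("wrist4",im,1.4);np.savez("pics/wrist4.npz",im=im,d=d,K=C[0],k1=C[1],T=C[2])
X=(cloud(C,d)-O)@B
r=np.hypot(X[...,0],X[...,1])
f=(r<.075)&(abs(X[...,2]-.010)<.003);q=X[f];print("flange tilt",np.linalg.lstsq(np.c_[q[:,:2],np.ones(len(q))],q[:,2],rcond=None)[0].round(4),"circ",cv2.minEnclosingCircle(cv2.convexHull(q[r[f]<.06][:,:2].astype(np.float32))))
b=(r<.03)&(abs(X[...,2]-.044)<.003);print("boss",X[b].mean(0).round(4))
g=cv2.cvtColor(im,cv2.COLOR_RGB2GRAY)
k=(X[...,2]>.060)&(X[...,2]<.074)&(X[...,0]>.12)&(X[...,0]<.22)&(abs(X[...,1])<.12);print("knob",k.sum(),X[k].mean(0).round(4),(X[k].min(0)).round(3),X[k].max(0).round(3))
bar=(X[...,2]>.017)&(X[...,2]<.026)&(X[...,0]>.055)&(X[...,0]<.15)&(abs(X[...,1])<.09);q=X[bar];v=np.polyfit(q[:,0],q[:,1],1);print("bar dy/dx",v,"theta",np.arctan2(1,-v[0]),"y at x=.04",np.polyval(v,.04),q[:,2].mean())
pv=(X[...,2]>.021)&(X[...,2]<.03)&(np.hypot(X[...,0]-.04,X[...,1]-.072)<.02);print("pivot",X[pv].mean(0).round(4),pv.sum())
for a in(-.033,.033):
    pn=(np.hypot(X[...,0]+.047,X[...,1]-a)<.012)&(X[...,2]>.012)&(X[...,2]<.018);print("pin",X[pn].mean(0).round(4),pn.sum())
E
```

```text
t 8.38 tcp [0.5481 0.0192 0.2409] q [-0.32  0.49  1.67  0.51  1.38  0.79] F [ 0.4  0.9 -1.3] w 0.085
TCP nest mm [-4.500e+00 -1.000e-01  2.014e+02] F nest [-0.1 -0.6 -1.5] rot to nest [-0.07 -0.12 -0.02]
flange tilt [-0.002  -0.0031  0.0099] circ ((-0.004884243942797184, 0.00017100517288781703), 0.05577047914266586)
boss [-0.0009 -0.0001  0.0435]
knob 483 [ 0.1727 -0.0457  0.0665] [ 0.164 -0.056  0.06 ] [ 0.185 -0.035  0.069]
bar dy/dx [-0.85925307  0.10476318] theta 0.8609548448137916 y at x=.04 0.07039305662612541 0.019707601775430912
pivot [0.0391 0.0713 0.0242] 117
pin [-0.0474 -0.0318  0.0137] 66
pin [-0.0475  0.0323  0.0135] 56
```

View pics/wrist4.png

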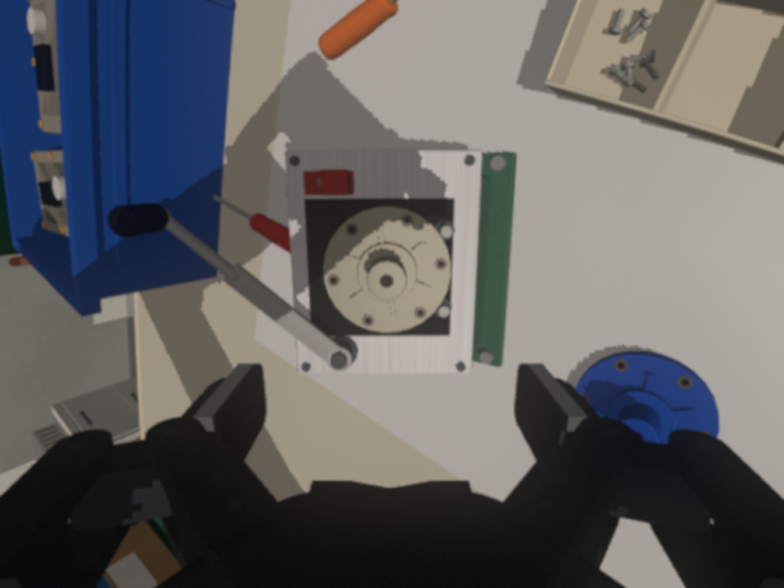

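The cover is home: boss centre (−0.9, −0.1) mm, tilt 0.004. The pins and pivot now match the nest frame within 1.5 mm. The keeper is at 0.86 rad and the knob top is at about (115,218) in this picture. Next I'll plan the knob grasp with the jaws across the bar.

```bash
cat >> g.py <<'E'
def jawT(th): return tool(-n,-(np.cos(th)*x+np.sin(th)*y))
def knob(th,h): return O+B@np.array([.040+.180*np.sin(th),.072-.180*np.cos(th),h])
def go(th,h,s=None):
    s=s or robot.state();print("th",th,"h",h,"shift",(knob(th,h)-s["ee_pos"]).round(4).tolist(),"rot",rv(jawT(th)).round(2).tolist())
E
python3 - <<'E'
from g import *
s=info();go(.858,.120);go(.858,.038)
E
```

```text
t 8.43 tcp [0.5474 0.02   0.2397] q [-0.32  0.49  1.67  0.51  1.38  0.79] F [-0.1  0.1 -0.6] w 0.0852
th 0.858 h 0.12 shift [-0.0054, 0.199, 0.0382] rot [7.27, -27.55, 40.15]
th 0.858 h 0.038 shift [-0.0175, 0.2445, -0.0289] rot [7.27, -27.55, 40.15]
```

Call:
drive_tool:
  increments:
    - [[-0.001,0.035,0.02],[7.3,-27.6,40.2]]
    - [[-0.002,0.07,0.035],[7.3,-27.6,40.2]]
    - [[-0.003,0.105,0.04],[7.3,-27.6,40.2]]
    - [[-0.004,0.14,0.04],[7.3,-27.6,40.2]]
    - [[-0.005,0.17,0.038],[7.3,-27.6,40.2]]
    - [[-0.005,0.199,0.038],[7.3,-27.6,40.2]]
    - [[-0.005,0.199,0.038],[7.3,-27.6,40.2]]
    - [[-0.005,0.199,0.038],[7.3,-27.6,40.2]]

```text
t: 9.1
ee_pos: [0.5412, 0.2213, 0.2763]
orientation: [-0.299, 0.774, -0.366, 0.422]
wrist_force: [-0.5, 0.8, -0.5]
grip_width: 0.085
```

Call:
drive_tool:
  increments:
    - [[0,0,0],[0,0,0]]
    - [[0,0,0],[0,0,0]]
    - [[0,0,0],[0,0,0]]

```text
t: 9.35
ee_pos: [0.5426, 0.2186, 0.2774]
orientation: [-0.295, 0.775, -0.369, 0.42]
wrist_force: [0.1, -0.7, -0.3]
grip_width: 0.0853
```

```bash
python3 - <<'E'
from g import *
s=info();nest(s);go(.858,.038);C=cal("wrist");im,d=robot.get_image("wrist");save("wrist5",im)
X=(cloud(C,d)-O)@B
k=(X[...,2]>.064)&(X[...,2]<.072)&(X[...,0]>.12)&(X[...,0]<.22)&(X[...,1]>-.1)&(X[...,1]<0);print("knob top",k.sum(),X[k].mean(0).round(4),X[k].min(0).round(3),X[k].max(0).round(3))
E
```

```text
t 9.35 tcp [0.5426 0.2186 0.2774] q [0.02 0.43 1.66 0.62 1.28 0.22] F [ 0.1 -0.7 -0.3] w 0.0853
TCP nest mm [175.4 -46.2 120. ] F nest [-0.7  0.   0.2] rot to nest [ -7.27  27.16 -40.18]
th 0.858 h 0.038 shift [-0.0128, 0.0459, -0.0667] rot [0.01, -0.09, 0.08]
knob top 719 [ 0.1762 -0.0461  0.0672] [ 0.166 -0.056  0.064] [ 0.186 -0.036  0.069]
```

Knob top measures (176.2, −46.1), which matches. I'll descend and grip.

Call:
drive_tool:
  increments:
    - [[-0.004,0.015,-0.022],[0,0,0]]
    - [[-0.008,0.03,-0.043],[0,0,0]]
    - [[-0.011,0.04,-0.058],[0,0,0]]
    - [[-0.0125,0.046,-0.0665],[0,0,0]]
    - [[-0.0125,0.046,-0.0665],[0,0,0]]

```text
t: 9.82
ee_pos: [0.5294, 0.2655, 0.2099]
orientation: [-0.296, 0.775, -0.368, 0.42]
wrist_force: [0.6, -0.1, 0.1]
grip_width: 0.0856
```

Call:
drive_tool:
  increments:
    - [[0,0,0],[0,0,0]]
    - [[0,0,0],[0,0,0]]
    - [[0,0,0],[0,0,0]]
    - [[0,0,0],[0,0,0]]
    - [[0,0,0],[0,0,0]]
    - [[0,0,0],[0,0,0]]
    - [[0,0,0],[0,0,0]]
  jaw: 255

```text
t: 10.4
ee_pos: [0.5305, 0.2648, 0.212]
orientation: [-0.295, 0.774, -0.368, 0.421]
wrist_force: [0.6, -4.8, 5.3]
grip_width: 0.0204
```

```bash
python3 - <<'E'
from g import *
s=info();nest(s)
h=.038
for t in(.858,.75,.65,.55,.45,.35,.25,.15):go(t,h)
E
```

```text
t 10.4 tcp [0.5305 0.2648 0.212 ] q [0.1  0.5  1.74 0.68 1.12 0.17] F [ 0.6 -4.8  5.3] w 0.0204
TCP nest mm [177.  -46.4  38.9] F nest [-0.9  0.6  7.1] rot to nest [ -7.26  27.36 -40.33]
th 0.858 h 0.038 shift [-0.0006, -0.0003, -0.0013] rot [-0.02, 0.11, -0.06]
th 0.75 h 0.038 shift [0.0157, -0.0074, -0.009] rot [-0.93, 3.54, -5.13]
th 0.65 h 0.038 shift [0.0298, -0.0153, -0.0169] rot [-1.77, 6.72, -9.82]
th 0.55 h 0.038 shift [0.0428, -0.0244, -0.0254] rot [-2.62, 9.9, -14.52]
th 0.45 h 0.038 shift [0.0544, -0.0347, -0.0345] rot [-3.46, 13.07, -19.21]
th 0.35 h 0.038 shift [0.0647, -0.046, -0.044] rot [-4.31, 16.25, -23.9]
th 0.25 h 0.038 shift [0.0735, -0.0582, -0.0538] rot [-5.15, 19.42, -28.6]
th 0.15 h 0.038 shift [0.0807, -0.0713, -0.0639] rot [-6.0, 22.6, -33.29]
```

Call:
drive_tool:
  increments:
    - [[0.0157,-0.0074,-0.009],[-0.9,3.5,-5.1]]
    - [[0.0298,-0.0153,-0.0169],[-1.8,6.7,-9.8]]
    - [[0.0428,-0.0244,-0.0254],[-2.6,9.9,-14.5]]
    - [[0.0544,-0.0347,-0.0345],[-3.5,13.1,-19.2]]
    - [[0.0647,-0.046,-0.044],[-4.3,16.3,-23.9]]
    - [[0.0735,-0.0582,-0.0538],[-5.2,19.4,-28.6]]
    - [[0.0735,-0.0582,-0.0538],[-5.2,19.4,-28.6]]

```text
t: 10.98
ee_pos: [0.6073, 0.2049, 0.1575]
orientation: [-0.167, 0.866, -0.441, 0.167]
wrist_force: [10.0, -2.8, 9.6]
grip_width: 0.0207
```

```bash
python3 - <<'E'
from g import *
s=info();nest(s)
h=.038
p=(s["ee_pos"]-O)@B;print("theta",np.arctan2(p[0]-.04,.072-p[1]),"r",np.hypot(p[0]-.04,p[1]-.072))
for t in(.2,.15,.11,.08,.05,.02,0,-.01,-.02):go(t,h)
E
```

```text
t 10.98 tcp [0.6073 0.2049 0.1575] q [-0.    0.65  1.62  0.66  1.14  0.7 ] F [10.  -2.8  9.6] w 0.0207
TCP nest mm [  82.1 -105.1   38.9] F nest [ 1.2 -8.9 10.9] rot to nest [ -2.03   7.97 -11.2 ]
theta 0.2335215943813776 r 0.18203579423759358
th 0.2 h 0.038 shift [0.0006, -0.0047, -0.0044] rot [-0.37, 1.62, -1.81]
th 0.15 h 0.038 shift [0.0039, -0.0113, -0.0095] rot [-0.78, 3.2, -4.16]
th 0.11 h 0.038 shift [0.0063, -0.0167, -0.0136] rot [-1.11, 4.47, -6.04]
th 0.08 h 0.038 shift [0.008, -0.0209, -0.0166] rot [-1.36, 5.43, -7.45]
th 0.05 h 0.038 shift [0.0095, -0.025, -0.0197] rot [-1.61, 6.38, -8.86]
th 0.02 h 0.038 shift [0.0108, -0.0293, -0.0228] rot [-1.86, 7.33, -10.26]
th 0 h 0.038 shift [0.0116, -0.0321, -0.0249] rot [-2.03, 7.97, -11.2]
th -0.01 h 0.038 shift [0.0119, -0.0335, -0.0259] rot [-2.11, 8.29, -11.67]
th -0.02 h 0.038 shift [0.0123, -0.035, -0.027] rot [-2.19, 8.6, -12.14]
```

Call:
drive_tool:
  increments:
    - [[0.0026,-0.0049,-0.0036],[-0.4,1.6,-1.8]]
    - [[0.0059,-0.0115,-0.0087],[-0.8,3.2,-4.2]]
    - [[0.0083,-0.0169,-0.0128],[-1.1,4.5,-6.0]]
    - [[0.01,-0.0211,-0.0158],[-1.4,5.4,-7.5]]
    - [[0.0115,-0.0252,-0.0189],[-1.6,6.4,-8.9]]
    - [[0.0128,-0.0295,-0.022],[-1.9,7.3,-10.3]]
    - [[0.0136,-0.0323,-0.0241],[-2.0,8.0,-11.2]]
    - [[0.0139,-0.0337,-0.0251],[-2.0,8.0,-11.2]]

```text
t: 11.65
ee_pos: [0.6211, 0.1729, 0.1337]
orientation: [-0.116, 0.88, -0.457, 0.064]
wrist_force: [16.7, 3.6, 3.7]
grip_width: 0.02
```

```bash
python3 - <<'E'
from g import *
s=info();nest(s)
p=(s["ee_pos"]-O)@B;print("theta",np.arctan2(p[0]-.04,.072-p[1]),"r",np.hypot(p[0]-.04,p[1]-.072))
E
```

```text
t 11.65 tcp [0.6211 0.1729 0.1337] q [-0.05  0.7   1.6   0.64  1.15  0.89] F [16.7  3.6  3.7] w 0.02
TCP nest mm [  40.3 -110.2   39.1] F nest [  1.4 -17.1   3.5] rot to nest [-0.16  0.3  -0.26]
theta 0.001443807830075761 r 0.18222708616911265
```

Call:
drive_tool:
  increments:
    - [[0.0015,-0.0004,-0.0005],[0,0,0]]
    - [[0.0021,-0.0012,-0.0011],[0,0,0]]
    - [[0.0025,-0.002,-0.0017],[0,0,0]]
    - [[0.0025,-0.002,-0.0017],[0,0,0]]

```text
t: 11.98
ee_pos: [0.6215, 0.1718, 0.1326]
orientation: [-0.118, 0.88, -0.456, 0.063]
wrist_force: [4.5, 2.6, 12.1]
grip_width: 0.0205
```

```bash
python3 - <<'E'
from g import *
s=info();nest(s)
p=(s["ee_pos"]-O)@B;print("theta",np.arctan2(p[0]-.04,.072-p[1]),"r",np.hypot(p[0]-.04,p[1]-.072))
E
```

```text
t 11.98 tcp [0.6215 0.1718 0.1326] q [-0.06  0.7   1.59  0.64  1.15  0.89] F [ 4.5  2.6 12.1] w 0.0205
TCP nest mm [  38.6 -110.4   38.9] F nest [ 8.1 -5.1  9.1] rot to nest [-0.27  0.09 -0.44]
theta -0.007606974352886157 r 0.18236197626877812
```

Call:
drive_tool:
  increments:
    - [[0.0003,-0.0008,-0.0006],[0,0,0]]
    - [[0.0006,-0.0016,-0.0012],[0,0,0]]
    - [[0.0006,-0.0016,-0.0012],[0,0,0]]

```text
t: 12.23
ee_pos: [0.6216, 0.1716, 0.1324]
orientation: [-0.119, 0.881, -0.454, 0.063]
wrist_force: [1.6, 10.1, 17.1]
grip_width: 0.0204
```

```bash
python3 - <<'E'
from g import *
s=info();nest(s)
p=(s["ee_pos"]-O)@B;print("theta",np.arctan2(p[0]-.04,.072-p[1]),"r",np.hypot(p[0]-.04,p[1]-.072))
E
```

```text
t 12.23 tcp [0.6216 0.1716 0.1324] q [-0.06  0.7   1.59  0.64  1.16  0.88] F [ 1.6 10.1 17.1] w 0.0204
TCP nest mm [  38.3 -110.4   38.9] F nest [17.5 -4.1  8.6] rot to nest [-0.41  0.04 -0.49]
theta -0.009217683362602631 r 0.1823689859815661
```

Hard stop: force rose to 17.5 N with only 0.3 mm of motion. I'll release and back off along n.

Call:
drive_tool:
  increments:
    - [[0,0,0],[0,0,0]]
    - [[0,0,0],[0,0,0]]
    - [[0,0,0],[0,0,0]]
    - [[0,0,0],[0,0,0]]
    - [[0,0,0],[0,0,0]]
    - [[0,0,0],[0,0,0]]
  jaw: 0

```text
t: 12.73
ee_pos: [0.6206, 0.1695, 0.1293]
orientation: [-0.12, 0.88, -0.456, 0.061]
wrist_force: [0.3, 0.3, -0.2]
grip_width: 0.0854
```

Call:
drive_tool:
  increments:
    - [[0.003,-0.011,0.016],[0,0,0]]
    - [[0.009,-0.033,0.049],[0,0,0]]
    - [[0.01,-0.055,0.082],[0,0,0]]
    - [[0.0,-0.078,0.115],[0,0,0]]
    - [[-0.02,-0.1,0.147],[0,0,0]]
    - [[-0.05,-0.11,0.147],[0,0,0]]
    - [[-0.07,-0.12,0.147],[0,0,0]]
    - [[-0.07,-0.12,0.147],[0,0,0]]

```text
t: 13.4
ee_pos: [0.548, 0.0482, 0.2775]
orientation: [-0.119, 0.88, -0.456, 0.061]
wrist_force: [-0.1, -0.2, 0.7]
grip_width: 0.0853
```

```bash
python3 - <<'E'
from g import *
s=info();nest(s);C=cal("wrist");im,d=robot.get_image("wrist");save("wrist6",im,1.4)
X=(cloud(C,d)-O)@B;r=np.hypot(X[...,0],X[...,1])
b=(r<.03)&(abs(X[...,2]-.044)<.003);print("boss",X[b].mean(0).round(4))
f=(r<.051)&(abs(X[...,2]-.010)<.003);q=X[f];print("flange tilt",np.linalg.lstsq(np.c_[q[:,:2],np.ones(len(q))],q[:,2],rcond=None)[0].round(4))
k=(X[...,2]>.064)&(X[...,2]<.073)&(X[...,0]>0)&(X[...,0]<.15)&(X[...,1]<-.08)&(X[...,1]>-.14);print("knob",X[k].mean(0).round(4),k.sum())
bar=(X[...,2]>.017)&(X[...,2]<.0225)&(abs(X[...,0]-.04)<.02)&(X[...,1]<.055)&(X[...,1]>-.055);q=X[bar];v=np.polyfit(q[:,1],q[:,0],1);print("bar slope",v,bar.sum())
E
```

```text
t 13.4 tcp [0.548  0.0482 0.2775] q [-0.27  0.45  1.64  0.52  1.43  0.86] F [-0.1 -0.2  0.7] w 0.0853
TCP nest mm [ 39.5  -7.4 215.3] F nest [0.2 0.2 0.7] rot to nest [-0.13 -0.11 -0.46]
boss [-0.0006  0.      0.0437]
flange tilt [-0.001 -0.003  0.01 ]
knob [ 0.0392 -0.1073  0.0674] 445
bar slope [-0.00240283  0.03935474] 1386
```

View pics/wrist6.png

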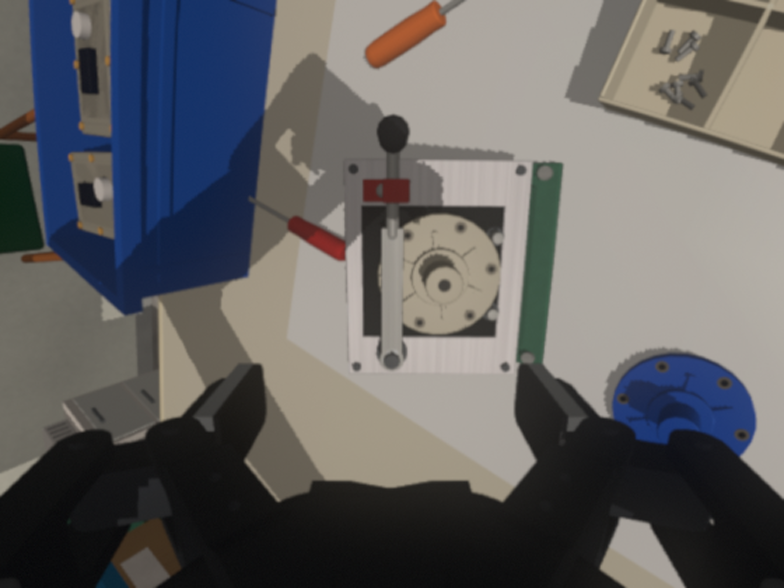

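The bar lies straight across the cover with its tail in the red catch at (386,190). The bar slope is 0.002 rad, and the cover's boss is still within 1 mm of home. I'm handing in.

```bash
python3 -c "
from bench import robot;print(robot.sign_off())"
```

```text
the job is handed in; nothing more can be done
None
```

The cover is home in the cradle with the keeper bar shut over it, and I handed the job in at about 13.4 s. I gripped the cover by its boss, set it down on the inclined plate, slid it against the stop pins and let go. I then swung the keeper shut by its knob to a hard stop and backed off.

**Last checks:**
- **Cover:** the boss is 0.6 mm from the nest axis and the flange tilt is about 0.003 rad. It pressed firmly against the pins, 17 N along the slope.
- **Keeper:** the bar slope measured about 0.002 rad. It met a hard stop at 17.5 N, and the last picture shows its tail in the catch. I didn't sense the click as a separate event.
- **Clearance:** the robot touched nothing at the end, with the wrist force near zero. No other bench item was touched as far as I could tell. I didn't re-measure their positions; the last picture covers only some of them.

**What disagreed:**
- The first measurement put the pivot 3 mm off the pin-based nest frame. The second view agreed to about 1 mm.
- The knob radius read 182 mm through the gripper instead of 180 mm, giving up to 17 N of sideways force while closing.

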